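# Clamp the housing in the swing-strap fixture

## Task

Clamp the small metal housing in its fixture: push the steel clamp strap round with a finger until it rests against its stop over the housing, and only then push the cam lever on its end fully down, so that the cam bears on the housing. Just push; do not lift or shift the housing, and leave the glue bottle, the pack of cards and the jar where they stand.

Things in the scene. Friction and masses are not known exactly. Their poses are not given: they have to be found in the camera images.
- fixture: Fixed aluminium fixture, base plate 175 x 84 x 12 mm from x = -32 to +143 mm. Origin: on the table, on the vertical axis about which the strap pivots (post of 32 mm diameter); x points along the strap when it is fully over, z up. A stop pin, 10 mm diameter, top 56 mm above the table, stands at x = 40, y = -20.5 mm, on the -y side of the closed strap.
- strap (a joint): Strap angle (rad) about the vertical axis at the fixture's origin: 0 = fully over the housing, at its stop; positive = open, counter-clockwise from above, towards the fixture's +y. Range 0 to 1.7, starts at 0.8 to 1.5, stays where left (friction 0.12 N m, about 2 N at 60 mm out).
- strap_mid (a point): Point on the strap's top face, on its centre line, 55 mm out from the pivot; x points outward along the strap. Strap: steel bar, forked at its outer end, 31 mm wide, from 16 mm behind the pivot to 107 mm out, underside 41 and top 57 mm above the table; a nut on the pivot rises to 63 mm.
- cam_lever (a joint): Angle (rad) of the cam lever above level: 0 = fully down, level, pointing outward along the strap; positive = raised. Range 0 to 1.25, starts at 0.85 to 1.15, stays where left (friction 0.15 N m: 2 N at the grip, up to about 8 N at the end as the cam bears). The strap carries it; its level axis, square to the strap, lies 95 mm out from the pivot, 49 mm above the table.
- lever_grip (a point): Middle of the upper face of the black plastic grip of the cam lever, 78 mm out from the lever's axis, 9 mm above the axis when level; x points outward along the lever, z out of the upper face (the one to push). Grip 18 mm wide, 32 mm long (62 to 94 mm out); the steel bar before it is 10 mm wide.
- cam: Dark steel eccentric disc, 24 mm diameter and 12 mm wide, in the fork of the strap, fixed to the cam lever and turning with it. Origin on the lever's axis. With strap over and lever down its rim presses on top of the housing.
- nest (a point): Centre of the nest's floor, on the fixture's x axis 95 mm from the pivot, 12 mm above the table; axes as the fixture's. The nest's grey walls are 8 mm high and 5 mm thick, round the housing with 1 to 2 mm play.
- housing: Loose plain cast-metal housing 47 x 35 x 22 mm, about 0.11 kg, two dark round holes in its top; lies in the nest with its top 34 mm above the table. Origin at the centre of its underside.
- glue: Loose upright white plastic glue bottle with blue cap and band, 32 mm diameter, 105 mm high, origin at the centre of its underside. Leave alone.
- card_pack: Loose pack of kraft cards, 59 x 43 mm and 35 mm high, origin at the centre of its underside. Leave alone.
- jar: Loose glass jar with metal cap, 46 mm diameter, 50 mm high, origin at the centre of its underside. Leave alone.
Not all that is in view belongs to the job. Several things have the shape of the fixture; the one meant has the colours described above. There is more than one size of the housing; the one meant has the size given above.

How it is judged:
By the outcome, as a careful person would: the job done as asked, in the order asked, and still so for the second after the job is handed in, with the robot touching nothing.
It also fails if it takes over 45 s, if anything falls off the work surface, if the arm or the gripper's body presses on something with over 40 N, if the wrist force passes 120 N, or if a joint passes its speed limit or range.

## Robot

A 6-joint arm with a two-finger parallel gripper is mounted at the origin on the work surface. World frame = base frame: x ahead of the robot, y to its left, z up, the work surface at z = 0. Lengths are in mm, angles in rad, forces in N, time in s.
With the tool pointing down it reaches from about 350 to 875 mm from the base axis. Payload 4.2 kg.
Tool frame: the origin (TCP) lies midway between the tips of the shut fingers; the grasp point (between the pads) lies 19 mm behind it; z points along the fingers, y is the line along which they close (so a half turn about z gives the same grasp; the last joint's range is limited). The gripper opens to 85 mm and grips with 20 to 120 N. Pads are 22 mm wide; open, the fingers measure 114 mm over their backs; the gripper's body (76 mm by 85 mm) begins 54 mm behind the grasp point. The pads swing forward as they close: fully open they stand 13 mm farther back than shut.
Start: joints at [1.58, 0.385, 0.008, 0, -1.194, -0.259], TCP at [154.475, 605.588, 198.212] pointing down, gripper open.
Joint ranges: [-3.14, 3.14], [-1.21, 2.06], [-1.07, 1.41], [-3.16, 2.05], [-2.99, -0.16], [-3.1, 3.1]. Speed limits (rad/s): [2.79, 2.79, 3.14, 3.14, 3.14, 3.14].

## Interface

Orientations are given as a unit quaternion [x, y, z, w].
In Python, from bench import arm, eyes, nets gives the robot as it stands.
- The arm moves only by the tool apply_moves, never from a script. Its arguments are lists of equal length, an entry for each row: "delta_rot": the turn, a rotation vector about the tool's x, y, z as a fraction of full scale, a list of three; "xyz": the shift along the tool's x, y, z as a fraction of full scale, a list of three; "hand": the gripper command: -1 is fully open, 1 is shut, values between are in proportion. In form: {"delta_rot": [[ax, ay, az], ...], "xyz": [[dx, dy, dz], ...], "hand": [hand, ...]}. A call has 1 to 20 rows; each row shifts and turns the commanded pose from where the row before left it, along the tool's axes as they then stand; what a row does not reach is not made up. Full scale, the value 1, is 0.025 m for a shift and 6 degrees for a turn. A row lasts 1/12 s, in which the tool goes at most 41.7 mm and 7.16 degrees, less where a joint would pass 70% of its speed; a pose out of reach is approached as far as the arm can. A call with a number of a shift or a turn outside -1 to 1 is refused whole. A call with a gripper value outside its range is refused whole. The fingers move at their own pace and stop on an object; the grip force is fixed at half the most. Time passes only in rows, so rows that do not move let the fingers close. It gives the time, the measured TCP pose, the force, the opening and the grip force at its end, in the units of the state.
- arm.read_state(): the state, without advancing time (a new reading comes with each control period).
- eyes.get_image(name): name is "side" or "top" or "wrist"; returns a dict with "frame" (400x640x3 uint8, red, green, blue), "range_z" (400x640 float32, mm along the optical axis (not along the pixel's ray), 0 where there is no reading), "camera_matrix" (3x3 intrinsics, pixels), "dist" ([k1, k2, p1, p2, k3] as OpenCV has them; the pictures are not rectified), "R" (3x3) and "t" (3): a world point X has camera coordinates R X + t; the wrist camera has in their place "hand_eye" (4x4, takes a point from camera to tool coordinates, whose origin is the TCP and whose axes are the flange's). Camera axes: x right, y down, z forward; pixel columns grow to the right and rows downward; lengths in mm; the calibration is good to about 2 mm. A picture is of the moment at which its call begins: read the wrist's pose just before it.
- arm.job_done(): hands the job in; it is judged then, once.
Trained networks look in a picture, given as the dict that the camera call returned (one of the last four; its "shot" number tells which), for a name from the list of things; names that differ only in an ending like _2 or _b are one class to them, and where a whole thing is asked for, a point or a joint stands for the part that bears it (a point fixed in the world has none). Each returns a list of dicts, best first, with "score" (0 to 1); they miss things now and then, are a little off and sometimes report something else, mostly with a low value. They report only what shows in the picture. A call takes as long as a camera call. They do not tell look-alikes from the thing itself.
- nets.look_for(name, picture): "bbox" ([left, top, right, bottom] in pixels, round what is visible of it).
- nets.masks_of(name, picture): "region" (400x640 bool, what is visible of it) and "bbox" ([left, top, right, bottom] in pixels, round what is visible of it).
The state is a dict: "clock": time; "joints": joint angles; "joint_vel": joint speeds; "joint_efforts": joint torques, N m; "position": TCP position; "ee_rot": TCP orientation; "contact_force": force on the tool from outside, world axes, zero at the start; "wrist_torque": the same for the moment, N m; "gripper_width": finger opening in mm; "grasp_force": force on a finger pad.
Only numpy, scipy, OpenCV 4.12 (cv2) and the standard library are available. Lean on these libraries where they do the work, as an engineer would, in place of code of your own. Each camera call takes 0.05 s, during which the arm holds its last target. There are 200 camera calls.

## Working session

There is one attempt and no reset: what is moved stays moved. The work goes in short steps, Python scripts to look and compute and a tool call to move; the robot and the scene stay as the last step left them, time stands still between calls to the robot, and variables do not carry over. Pictures are saved under pics/ and viewed, at most 10 in all, crops included, and the job is handed in when it is done.

Besides the shell and the picture viewer there is one more tool, called after "Call:" as name(argument=value, ...), one argument or row to a line, values as JSON. apply_moves: Moves the arm, as the interface text tells. Its arguments: {"type":"object","properties":{"delta_rot":{"type":"array"},"xyz":{"type":"array"},"hand":{"type":"array"}},"required":["delta_rot","xyz","hand"]}

```bash
mkdir -p pics
cat > h.py <<'E'
import numpy as np, cv2, json
from bench import arm, eyes, nets
from scipy.spatial.transform import Rotation as Ro
def save(n,im): cv2.imwrite(f'pics/{n}.png',cv2.cvtColor(im,cv2.COLOR_RGB2BGR))
def cloud(p):
    d=p['range_z'];v,u=np.mgrid[0:400,0:640]
    un=cv2.undistortPoints(np.stack([u,v],-1).reshape(-1,1,2).astype(np.float32),p['camera_matrix'],np.array(p['dist'])).reshape(400,640,2)
    X=np.concatenate([un*d[...,None],d[...,None]],-1)
    return (X-np.array(p['t']))@np.array(p['R'])   # world
E
python3 - <<'E'
from h import *
s=arm.read_state();print(s['position'],s['ee_rot'],s['contact_force'])
for n in ['top','side']:
    p=eyes.get_image(n);save(n,p['frame']);W=cloud(p)
    np.savez(f'{n}.npz',W=W,f=p['frame'],d=p['range_z'])
    for k in ['fixture','strap','cam_lever','lever_grip','cam','housing','glue','card_pack','jar']:
        for r in nets.masks_of(k,p)[:4]:
            m=r['region']&(p['range_z']>0)
            print(n,k,round(r['score'],2),np.round(r['bbox']).astype(int).tolist(),np.median(W[m],0).round(),np.percentile(W[m][:,2],[5,95]).round() if m.any() else '')
E
```

```text
[154.32131777 604.95875538 197.11306604] [ 9.92197713e-01 -1.24669434e-01 -8.37212263e-05  1.10640892e-03] [0.18321455 0.7557606  0.112343  ]
top fixture 0.84 [352, 163, 430, 249] [ 538. -100.   12.] [ 7. 79.]
top fixture 0.65 [264, 184, 312, 289] [461. 137.  12.] [ 8. 57.]
top strap 0.81 [352, 177, 415, 244] [526. -63.  56.] [ 42. 122.]
top strap 0.61 [279, 184, 292, 290] [468. 139.  56.] [50. 60.]
top strap 0.47 [462, 218, 488, 233] [ 498. -236.   65.] [  7. 104.]
top cam_lever 0.72 [281, 185, 294, 238] [544. 137.  56.] [51. 59.]
top cam_lever 0.48 [354, 174, 375, 204] [571. -17.  96.] [ 51. 126.]
top lever_grip 0.86 [283, 185, 288, 238] [550. 136.  56.] [51. 59.]
top lever_grip 0.54 [351, 177, 378, 204] [571. -17.  96.] [ 50. 126.]
top housing 0.91 [399, 178, 424, 202] [ 579. -121.   32.] [23. 34.]
top housing 0.71 [453, 160, 470, 177] [ 615. -226.   15.] [ 4. 17.]
top glue 0.81 [464, 218, 488, 233] [ 498. -236.   65.] [  6. 104.]
top card_pack 0.83 [489, 157, 525, 188] [ 606. -322.   32.] [ 3. 35.]
top jar 0.81 [318, 105, 338, 131] [728.  48.  48.] [15. 51.]
side fixture 0.9 [235
[... 432 characters left out ...]
  30.] [ 2. 50.]
side lever_grip 0.73 [310, 192, 328, 233] [578. -18.  83.] [ -1. 124.]
side lever_grip 0.68 [279, 192, 331, 258] [534. -63.  56.] [ 43. 116.]
side lever_grip 0.48 [279, 189, 316, 193] [553. 132.  55.] [-1. 59.]
side housing 0.81 [349, 293, 373, 308] [ 618. -237.   16.] [ 5. 18.]
side housing 0.73 [319, 255, 345, 270] [ 581. -132.   33.] [12. 35.]
side housing 0.36 [294, 273, 308, 321] [ 497. -255.   54.] [  9. 104.]
side glue 0.8 [293, 275, 310, 324] [ 497. -256.   55.] [  9. 102.]
side glue 0.22 [278, 192, 332, 258] [532. -64.  56.] [ 42. 116.]
side card_pack 0.7 [347, 317, 388, 359] [ 605. -335.   33.] [ 4. 36.]
side jar 0.67 [369, 205, 391, 227] [732.  33.  30.] [ 1. 50.]
```

Run:
```python
from h import *
a=np.load('top.npz')['f'][90:300,250:540];b=np.load('side.npz')['f'][170:370,220:410]
a=cv2.resize(a,None,fx=2.6,fy=2.6,interpolation=cv2.INTER_CUBIC)
save('t1',a)
save('s1',cv2.resize(b,None,fx=3,fy=3,interpolation=cv2.INTER_CUBIC))
z=np.load('top.npz');W=z['W']
# strap top, plate fit in region
R=np.zeros((400,640),bool);R[160:255,345:435]=1
for lo,hi,n in [(52,60,'strap'),(61,66,'nut'),(9,15,'plate'),(31,37,'housing'),(66,140,'lever')]:
    m=R&(W[...,2]>lo)&(W[...,2]<hi);P=W[m]
    r=cv2.minAreaRect(P[:,:2].astype(np.float32));print(n,m.sum(),P.mean(0).round(1),np.round(r[0],1),np.round(r[1],1),r[2],cv2.boxPoints(r).round().tolist())
```

```text
strap 654 [516.3 -75.6  55.6] [520.6 -71.5] [120.5  62.5] 63.707489013671875 [[466.0, -112.0], [522.0, -139.0], [575.0, -31.0], [519.0, -4.0]]
nut 50 [500.6 -88.3  62.8] [521.2 -70.6] [113.   15.7] 43.30791473388672 [[475.0, -104.0], [485.0, -115.0], [568.0, -38.0], [557.0, -26.0]]
plate 1591 [ 538.1 -115.6   10.9] [ 540.2 -114.8] [ 83.7 174.3] 79.35694885253906 [[447.0, -140.0], [618.0, -172.0], [634.0, -90.0], [462.0, -58.0]]
housing 290 [ 578.  -121.7   32.8] [567.5 -87.9] [98.8 81.2] 78.85369110107422 [[518.0, -129.0], [598.0, -144.0], [617.0, -47.0], [537.0, -32.0]]
lever 199 [576.7 -12.8 105.3] [573.5 -17. ] [53.4 18. ] 45.62913513183594 [[548.0, -30.0], [561.0, -42.0], [599.0, -4.0], [586.0, 8.0]]
```

View pics/t1.png

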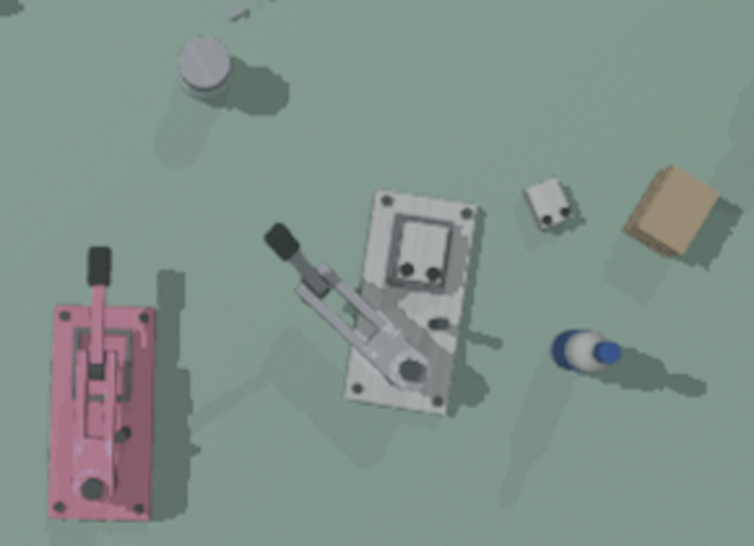

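View pics/s1.png

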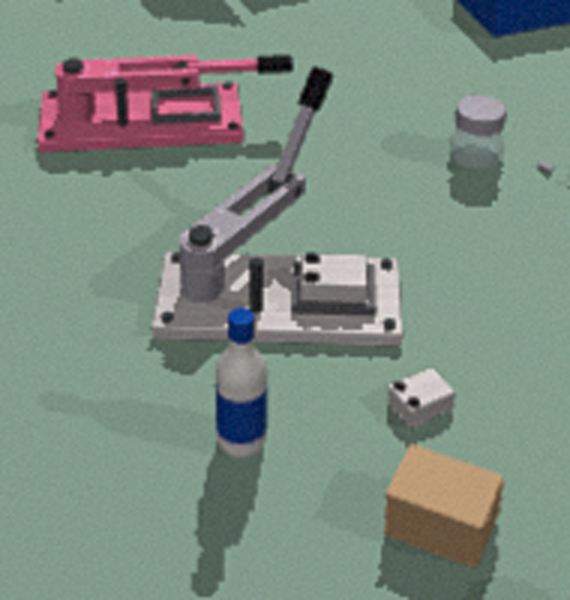

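The top view shows the silver fixture with its strap open, nut at (411,370) and grip at (282,242). The pink one on the left is a decoy. The larger housing sits in the nest at (425,250), and the side view agrees. The plate fit puts the pivot near (486,-105), fixture yaw near -10.6°, and the strap at about 45° in the world frame. I'll travel at the current height with the fingers shutting.

Call:
apply_moves(
  delta_rot=[
    [0,0,0],
    [0,0,0],
    [0,0,0],
    [0,0,0],
    [0,0,0],
    [0,0,0],
    [0,0,0],
    [0,0,0],
    [0,0,0],
    [0,0,0],
    [0,0,0],
    [0,0,0],
    [0,0,0],
    [0,0,0],
    [0,0,0],
    [0,0,0],
    [0,0,0],
    [0,0,0],
    [0,0,0],
    [0,0,0],
  ],
  xyz=[
    [0.65,0.7,0],
    [0.65,0.7,0],
    [0.65,0.7,0],
    [0.65,0.7,0],
    [0.65,0.7,0],
    [0.65,0.7,0],
    [0.65,0.7,0],
    [0.65,0.7,0],
    [0.65,0.7,0],
    [0.65,0.7,0],
    [0.65,0.7,0],
    [0.65,0.7,0],
    [0.65,0.7,0],
    [0.65,0.7,0],
    [0.65,0.7,0],
    [0.65,0.7,0],
    [0.65,0.7,0],
    [0.65,0.7,0],
    [0.65,0.7,0],
    [0.65,0.7,0],
  ],
  hand=[1,1,1,1,1,1,1,1,1,1,1,1,1,1,1,1,1,1,1,1],
)

```text
clock: 2.67
position: [383.3, 185.0, 198.5]
ee_rot: [0.992, -0.124, 0.0, -0.0]
contact_force: [-0.1, 0.4, 0.7]
gripper_width: 0.0
grasp_force: 0.0
```

Call:
apply_moves(
  delta_rot=[
    [0,0,0],
    [0,0,0],
    [0,0,0],
    [0,0,0],
    [0,0,0],
    [0,0,0],
    [0,0,0],
    [0,0,0],
    [0,0,-1],
    [0,0,-1],
    [0,0,-1],
    [0,0,-1],
    [0,0,-1],
    [0,0,-1],
    [0,0,-1],
    [0,0,-1],
    [0,0,-1],
    [0,0,-1],
    [0,0,0],
  ],
  xyz=[
    [0.65,0.7,0],
    [0.65,0.7,0],
    [0.65,0.7,0],
    [0.65,0.7,0],
    [0.65,0.7,0],
    [0.65,0.7,0],
    [0.65,0.7,0],
    [0.65,0.7,0],
    [0,0,0],
    [0,0,0],
    [0,0,0],
    [0,0,0],
    [0,0,0],
    [0,0,0],
    [0,0,0],
    [0,0,0],
    [0,0,0],
    [0,0,0],
    [0,0,0],
  ],
  hand=[1,1,1,1,1,1,1,1,1,1,1,1,1,1,1,1,1,1,1],
)

```text
clock: 4.25
position: [474.3, 18.3, 198.4]
ee_rot: [0.921, 0.389, 0.0, 0.0]
contact_force: [-0.9, 0.1, 0.6]
gripper_width: 0.2
grasp_force: 0.0
```

```bash
cat >> h.py <<'E'
def wcloud(p,s):
    H=np.array(p['hand_eye']);T=np.eye(4);T[:3,:3]=Ro.from_quat(s['ee_rot']).as_matrix();T[:3,3]=s['position']
    G=np.linalg.inv(T@H);q=dict(p);q['R']=G[:3,:3];q['t']=G[:3,3];return cloud(q)
def pose():
    s=arm.read_state();R=Ro.from_quat(s['ee_rot']).as_matrix()
    print('t',round(s['clock'],2),'p',np.round(s['position'],1),'xyaw',round(np.degrees(np.arctan2(R[1,0],R[0,0])),1),'z',R[:,2].round(3),'F',np.round(s['contact_force'],1),'w',round(s['gripper_width'],1));return s
E
python3 - <<'E'
from h import *
s=pose();print(np.round(s['joints'],2))
p=eyes.get_image('wrist');save('w1',p['frame']);W=wcloud(p,s);print(np.array(p['hand_eye']).round(2))
ok=p['range_z']>0
for lo,hi,n in [(52,60,'strap'),(61,66,'nut'),(9,15,'plate'),(31,37,'housing'),(66,140,'lever')]:
    m=ok&(W[...,2]>lo)&(W[...,2]<hi)&(abs(W[...,0]-540)<120)&(abs(W[...,1]+90)<120);P=W[m]
    if m.sum()<5: continue
    r=cv2.minAreaRect(P[:,:2].astype(np.float32));print(n,m.sum(),np.median(P,0).round(1),np.round(r[0],1),np.round(r[1],1),r[2],P[:,2].max())
for k in ['strap','lever_grip']:
  for r in nets.masks_of(k,p)[:3]:
    m=r['region']&ok;print(k,r['score'],r['bbox'],np.median(W[m],0).round(1) if m.any() else '')
E
```

```text
t 4.25 p [474.3  18.3 198.4] xyaw 45.8 z [ 0.  0. -1.] F [-0.9  0.1  0.6] w 0.2
[ 0.38  0.13 -0.35  0.   -1.1   1.99]
[[   0.     -0.95   -0.31   79.88]
 [   1.      0.     -0.      0.47]
 [   0.     -0.31    0.95 -176.78]
 [   0.      0.      0.      1.  ]]
strap 2114 [520.  -75.1  58.4] [521.7 -72. ] [121.   64.3] 64.3619155883789 59.98440069338972
nut 223 [ 488.3 -103.4   64.5] [519.1 -70.1] [113.9  17.9] 47.68904495239258 65.97343402253931
plate 4443 [ 545.6 -105.1   13.2] [ 541.6 -116.3] [ 85.4 176.1] 79.5162353515625 14.996854470531096
housing 1188 [ 579.2 -122.    35.2] [ 538.1 -117.5] [ 36.8 133.4] 82.04302215576172 36.98342056425242
lever 1059 [580.   -9.7 114.8] [538.1 -52.9] [156.2  17.8] 44.43951416015625 130.834924709442
strap 0.69 [173.7, 0.0, 332.2, 154.8] [477.5 137.1  58.4]
strap 0.6 [388.5, 111.2, 454.1, 252.1] [537.1 -56.4  59. ]
lever_grip 0.82 [239.5, 0.0, 324.4, 87.1] [549.7 135.1  58.6]
lever_grip 0.66 [394.9, 108.1, 452.0, 171.5] [577.1 -13.  110.8]
```

View pics/w1.png

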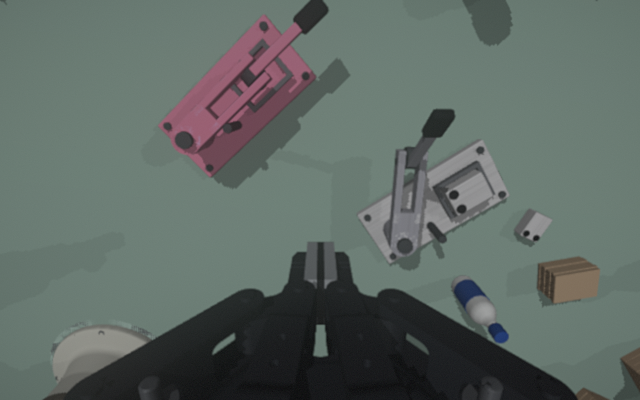

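The wrist view shows the strap parallel to the tool's x axis. Its nut is at (404,245), the grip at (437,122), and the free side is to the left. I'll go down beside the strap.

Call:
apply_moves(
  delta_rot=[
    [0,0,0],
    [0,0,0],
    [0,0,0],
    [0,0,0],
    [0,0,0],
    [0,0,0],
    [0,0,0],
    [0,0,0],
    [0,0,0],
  ],
  xyz=[
    [-0.06,0.24,0.75],
    [-0.06,0.24,0.75],
    [-0.06,0.24,0.75],
    [-0.06,0.24,0.75],
    [-0.06,0.24,0.75],
    [-0.06,0.24,0.75],
    [0,0,0.75],
    [0,0,0.75],
    [0,0,0],
  ],
  hand=[1,1,1,1,1,1,1,1,1],
)

```text
clock: 5.15
position: [490.9, -14.0, 44.9]
ee_rot: [0.922, 0.387, -0.004, -0.001]
contact_force: [-0.8, 0.0, 0.9]
gripper_width: 0.3
grasp_force: 0.0
```

Run:
```python
from h import *
s=pose();d=s['position'][:2]-np.array([487,-104]);c=np.sqrt(.5);print('along',c*(d[0]+d[1]),'left',c*(d[1]-d[0]))
```

```text
t 5.15 p [490.9 -14.   44.9] xyaw 45.5 z [-0.008 -0.002 -1.   ] F [-0.8  0.   0.9] w 0.3
along 66.39762966902414 left 60.86143723755836
```

Call:
apply_moves(
  delta_rot=[
    [0,0,0],
    [0,0,0],
    [0,0,0],
    [0,0,0.75],
    [0,0,0.75],
    [0,0,0.75],
    [0,0,0.75],
    [0,0,0.75],
    [0,0,0.75],
    [0,0,0.75],
    [0,0,0.75],
    [0,0,0.75],
    [0,0,0.75],
    [0,0,0],
  ],
  xyz=[
    [0,0.35,0],
    [0,0.35,0],
    [0,0.35,0],
    [0.1,0.22,0],
    [0.1,0.22,0],
    [0.1,0.22,0],
    [0.1,0.22,0],
    [0.1,0.22,0],
    [0.1,0.22,0],
    [0.1,0.22,0],
    [0.1,0.22,0],
    [0.1,0.22,0],
    [0.1,0.22,0],
    [0,0,0],
  ],
  hand=[1,1,1,1,1,1,1,1,1,1,1,1,1,1],
)

```text
clock: 6.32
position: [559.4, -70.8, 49.5]
ee_rot: [1.0, 0.005, 0.002, -0.0]
contact_force: [-0.1, -0.9, -0.1]
gripper_width: 0.0
grasp_force: 0.0
```

Run:
```python
from h import *
s=pose();d=s['position'][:2]-np.array([487,-104])
a=np.radians(-10.6);x=np.array([np.cos(a),np.sin(a)]);y=np.array([-x[1],x[0]]);print('fixture x,y',d@x,d@y)
p=eyes.get_image('side');a=p['frame'][170:300,220:410];save('s2',cv2.resize(a,None,fx=3.5,fy=3.5,interpolation=cv2.INTER_CUBIC))
```

```text
t 6.32 p [559.4 -70.8  49.5] xyaw 0.5 z [ 0.003  0.    -1.   ] F [-0.1 -0.9 -0.1] w 0.0
fixture x,y 65.07609140282169 46.002586459632866
```

View pics/s2.png

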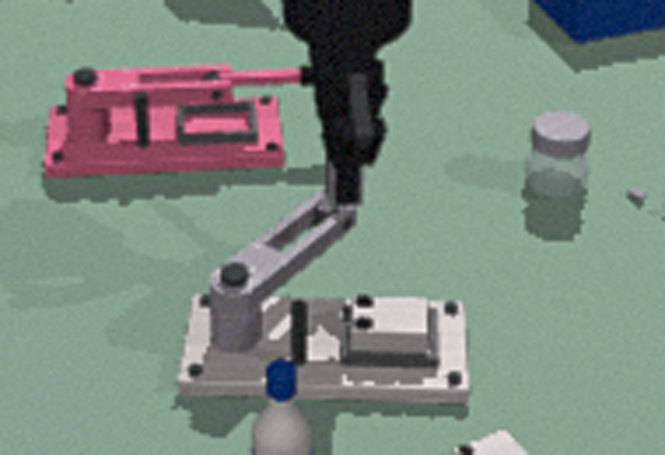

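The side picture shows the fingers near the strap's end at (345,200), and the strap has not turned as much as commanded. I'll check that in numbers.

Run:
```python
from h import *
s=pose()
for n in ['side','top']:
    p=eyes.get_image(n);W=cloud(p);ok=p['range_z']>0
    def pr(X): return cv2.projectPoints(np.array(X,float).reshape(-1,1,3),cv2.Rodrigues(np.array(p['R']))[0],np.array(p['t'],float),p['camera_matrix'],np.array(p['dist']))[0].reshape(-1,2).round(1).tolist()
    print(n,pr([s['position'],[487,-104,63],[562,-29,57]]))
    m=ok&(W[...,2]>50)&(W[...,2]<60)&(abs(W[...,0]-540)<90)&(abs(W[...,1]+80)<90)
    P=W[m];D=P[:,:2]-[487,-104];r=np.hypot(*D.T);an=np.degrees(np.arctan2(D[:,1],D[:,0]))
    for lo in (20,40,60,80,95):
        k=(r>lo)&(r<lo+15);print(lo,k.sum(),np.percentile(an[k],[5,50,95]).round(1) if k.any() else '')
p['frame'];save('t2',cv2.resize(p['frame'][150:260,320:460],None,fx=4,fy=4,interpolation=cv2.INTER_CUBIC))
```

```text
t 6.37 p [558.9 -70.4  49.2] xyaw 0.7 z [ 0.002  0.    -1.   ] F [-0.2 -0.2 -0.1] w 0.3
side [[317.2, 239.2], [286.3, 246.2], [315.8, 225.6]]
20 83 [-5.2 30.9 71.3]
40 68 [-45.   26.8  57.3]
60 50 [29.1 36.7 55.1]
80 63 [33.1 43.2 52.3]
95 18 [34.6 36.4 51.9]
top [[388.1, 196.8], [407.0, 231.9], [368.1, 195.6]]
20 62 [29.7 64.4 84.2]
40 0 
60 0 
80 0 
95 0
```

View pics/t2.png

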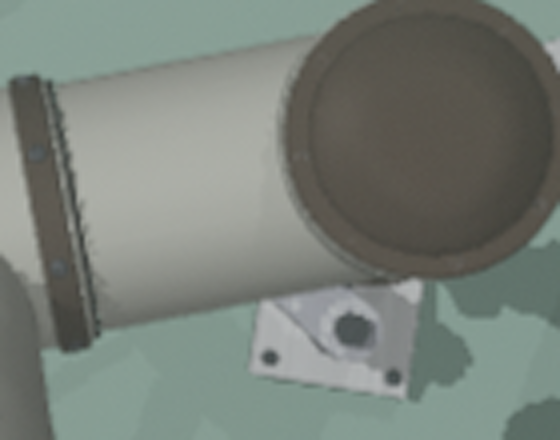

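Run:
```python
from h import *
s=pose()
p=eyes.get_image('side');A=cv2.resize(p['frame'][180:280,250:390],None,fx=5,fy=5,interpolation=cv2.INTER_CUBIC)[:,:400+200]
W=cloud(p);print(W[222:244:3,317].round(),);print(W[226:229,300:325:4].round().tolist())
q=eyes.get_image('wrist');
save('c3',np.vstack([cv2.resize(A,(420,350))[:300],cv2.resize(q['frame'],(480,300))[:,:420]]))
```

```text
t 6.47 p [558.  -69.8  48.9] xyaw 0.7 z [ 0.001  0.    -1.   ] F [-0.8  1.3  0.2] w 0.1
[[556. -81. 103.]
 [556. -83.  97.]
 [556. -81.  87.]
 [561. -50.  57.]
 [561. -54.  51.]
 [561. -55.  44.]
 [569.  -6.  -2.]
 [567. -18.  -2.]]
[[[536.0, 58.0, -2.0], [546.0, 56.0, -2.0], [556.0, 56.0, -3.0], [552.0, -36.0, 62.0], [553.0, -84.0, 95.0], [562.0, -85.0, 95.0], [596.0, 47.0, -1.0]], [[535.0, 53.0, -2.0], [545.0, 49.0, -0.0], [543.0, -32.0, 57.0], [552.0, -38.0, 60.0], [553.0, -86.0, 94.0], [563.0, -82.0, 90.0], [595.0, 42.0, 0.0]], [[535.0, 46.0, 0.0], [544.0, 44.0, 1.0], [543.0, -37.0, 58.0], [552.0, -40.0, 59.0], [554.0, -81.0, 88.0], [563.0, -77.0, 84.0], [594.0, 40.0, -2.0]]]
```

View pics/c3.png

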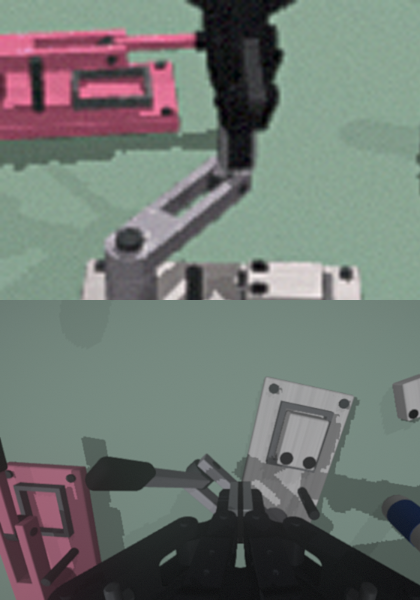

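The side view, with depth, shows the finger bottom apparently above the strap, which hasn't moved. In the wrist view the strap's fork is left of the fingertip. I'll check the fingertip position in tool coordinates.

Run:
```python
from h import *
s=pose();print(np.round(s['joints'],3))
q=eyes.get_image('wrist');W=wcloud(q,s);ok=q['range_z']>0
I=dict(q);H=np.linalg.inv(np.array(q['hand_eye']));I['R']=H[:3,:3];I['t']=H[:3,3];T=cloud(I)
for v in range(232,300,8): print(v,[(T[v,u].round().astype(int).tolist(),int(W[v,u,2])) for u in (312,320,328)])
print('table',np.median(W[20:60,300:400,2]))
p=eyes.get_image('side');V=cloud(p);d=p['range_z']>0
m=d&(abs(V[...,0]-558)<14)&(abs(V[...,1]+70)<20)&(V[...,2]>36)&(V[...,2]<130)
v,u=np.where(m);print(V[m][:,2].min(),np.c_[u,v][V[m][:,2].argsort()[:6]].tolist(),V[m][V[m][:,2].argsort()[:6]].round().tolist())
```

```text
t 6.57 p [557.6 -69.5  48.6] xyaw 0.8 z [ 0.001  0.    -1.   ] F [-0.3  0.8 -0.5] w 0.3
[ 0.164  0.432 -0.34   0.    -0.798  1.42 ]
232 [([-22, -6, 48], 0), ([-22, 0, 48], 1), ([-17, 6, 35], 13)]
240 [([-7, -5, 1], 47), ([-29, 0, 46], 2), ([-23, 6, 35], 13)]
248 [([11, -4, -45], 93), ([12, 0, -45], 93), ([12, 4, -46], 94)]
256 [([11, -4, -52], 100), ([12, 0, -53], 101), ([11, 4, -52], 100)]
264 [([11, -3, -59], 107), ([11, 0, -59], 107), ([11, 3, -59], 107)]
272 [([11, -3, -65], 114), ([11, 0, -66], 114), ([12, 3, -66], 114)]
280 [([11, -3, -71], 119), ([11, 0, -72], 120), ([11, 3, -72], 120)]
288 [([13, -3, -79], 127), ([7, 0, -71], 119), ([13, 3, -79], 127)]
296 [([13, -3, -84], 132), ([4, 0, -72], 120), ([13, 3, -84], 132)]
table 1.1005370013040774
41.531246635329936 [[316, 238], [315, 239], [317, 237], [314, 240], [311, 242], [312, 241]] [[559.0, -56.0, 42.0], [556.0, -59.0, 42.0], [561.0, -53.0, 42.0], [553.0, -63.0, 42.0], [545.0, -70.0, 42.0], [548.0, -67.0, 43.0]]
```

Wrist and side depth agree: the real fingertips end about 40 mm behind the reported TCP, so the fingers passed over the strap without touching it. I'll retrace, then measure the tip offset exactly before lowering.

Call:
apply_moves(
  delta_rot=[
    [0,0,-0.75],
    [0,0,-0.75],
    [0,0,-0.75],
    [0,0,-0.75],
    [0,0,-0.75],
    [0,0,-0.75],
    [0,0,-0.75],
    [0,0,-0.75],
    [0,0,-0.75],
    [0,0,-0.75],
    [0,0,0],
    [0,0,0],
    [0,0,0],
    [0,0,0],
  ],
  xyz=[
    [-0.1,-0.22,0],
    [-0.1,-0.22,0],
    [-0.1,-0.22,0],
    [-0.1,-0.22,0],
    [-0.1,-0.22,0],
    [-0.1,-0.22,0],
    [-0.1,-0.22,0],
    [-0.1,-0.22,0],
    [-0.1,-0.22,0],
    [-0.1,-0.22,0],
    [0,-0.35,0],
    [0,-0.35,0],
    [0,-0.35,0],
    [0,0,0],
  ],
  hand=[1,1,1,1,1,1,1,1,1,1,1,1,1,1],
)

```text
clock: 7.83
position: [495.4, -9.0, 48.2]
ee_rot: [0.922, 0.388, -0.0, -0.0]
contact_force: [0.1, 1.0, -0.1]
gripper_width: 0.1
grasp_force: 0.0
```

Run:
```python
from h import *
s=pose();d=s['position'][:2]-np.array([487,-104]);c=np.sqrt(.5);print('along',c*(d[0]+d[1]),'left',c*(d[1]-d[0]))
q=eyes.get_image('wrist');ok=q['range_z']>0
I=dict(q);H=np.linalg.inv(np.array(q['hand_eye']));I['R']=H[:3,:3];I['t']=H[:3,3];T=cloud(I)
for v in range(239,249): print(v,[T[v,u].round().astype(int).tolist() for u in (306,311,316,325,331,336)])
p=eyes.get_image('side');V=cloud(p);m=(p['range_z']>0)&(np.hypot(V[...,0]-s['position'][0],V[...,1]-s['position'][1])<25)&(V[...,2]>12)&(V[...,2]<150)
P=V[m];print('side finger',P[P[:,2].argsort()[:8]].round().tolist())
for lo in range(40,150,10):
    k=(P[:,2]>lo)&(P[:,2]<lo+10); print(lo,k.sum(), (P[k].min(0).round(),P[k].max(0).round()) if k.any() else '')
```

```text
t 7.83 p [495.4  -9.   48.2] xyaw 45.7 z [-0.001  0.    -1.   ] F [ 0.1  1.  -0.1] w 0.1
along 73.17182063644094 left 61.24088096435372
239 [[-28, -11, 46], [-29, -7, 47], [-29, -3, 47], [-29, 4, 47], [-29, 9, 47], [-28, 13, 46]]
240 [[-29, -11, 47], [-29, -7, 46], [-29, -3, 47], [-29, 4, 47], [-30, 9, 49], [-29, 13, 46]]
241 [[-30, -11, 47], [-30, -7, 47], [-30, -3, 47], [-30, 4, 47], [-31, 9, 48], [-30, 13, 47]]
242 [[-31, -11, 48], [11, -4, -38], [11, -2, -37], [11, 3, -37], [11, 6, -38], [-31, 13, 47]]
243 [[-32, -11, 48], [11, -4, -39], [11, -2, -40], [11, 3, -40], [11, 6, -39], [-32, 13, 47]]
244 [[-33, -11, 47], [11, -4, -40], [11, -2, -40], [11, 3, -40], [11, 6, -41], [-33, 13, 47]]
245 [[-34, -11, 48], [11, -4, -41], [11, -2, -41], [11, 3, -42], [11, 6, -41], [-33, 13, 46]]
246 [[-34, -11, 46], [11, -4, -42], [11, -2, -42], [12, 3, -44], [12, 6, -44], [-35, 13, 48]]
247 [[-36, -11, 47], [11, -4, -43], [11, -2, -43], [11, 3, -43], [11, 6, -44], [-35, 13, 46]]
248 [[-37, -11, 47], [12, -4, -46], [11, -2, -44], [11, 3, -44], [12, 6, -46], [-36, 13, 47]]
side finger [[502.0, -14.0, 81.0], [505.0, -10.0, 82.0], [497.0, -18.0, 82.0], [487.0, -12.0, 82.0], [493.0, -19.0, 83.0], [500.0, -16.0, 83.0], [495.0, -21.0, 84.0], [488.0, -18.0, 85.0]]
40 0 
50 0 
60 0 
70 0 
80 23 (array([485., -22.,  81.]), array([507.,  -9.,  90.]))
90 45 (array([483., -24.,  91.]), array([509.,  -5., 100.]))
100 48 (array([483., -25., 100.]), array([509.,  -3., 110.]))
110 40 (array([483., -26., 110.]), array([509.,  -6., 120.]))
120 51 (array([473., -29., 120.]), array([504.,   1., 130.]))
130 78 (array([471., -29., 130.]), array([515.,   0., 140.]))
140 56 (array([475., -34., 140.]), array([520.,  -6., 150.]))
```

Tip offset measured at about 35 mm, with both views agreeing within 2 mm. I'll lower to a reading of about 12 (tip at about 47), closer in at r of about 58 to stay clear of the lever, and push along the arc.

Call:
apply_moves(
  delta_rot=[
    [0,0,0],
    [0,0,0],
    [0,0,0],
    [0,0,0],
    [0,0,0],
    [0,0,0],
    [0,0,0],
    [0,0,0],
    [0,0,0],
  ],
  xyz=[
    [-0.15,0,0.36],
    [-0.15,0,0.36],
    [-0.15,0,0.36],
    [-0.15,0,0.36],
    [0,0.3,0],
    [0,0.3,0],
    [0,0.3,0],
    [0,0.26,0],
    [0,0,0],
  ],
  hand=[1,1,1,1,1,1,1,1,1],
)

```text
clock: 8.68
position: [509.1, -41.6, 12.7]
ee_rot: [0.922, 0.388, 0.001, 0.0]
contact_force: [0.6, 0.2, 0.5]
gripper_width: 0.1
grasp_force: 0.0
```

Call:
apply_moves(
  delta_rot=[
    [0,0,0.75],
    [0,0,0.75],
    [0,0,0.75],
    [0,0,0.75],
    [0,0,0],
  ],
  xyz=[
    [0.09,0.18,0],
    [0.09,0.18,0],
    [0.09,0.18,0],
    [0.09,0.18,0],
    [0,0,0],
  ],
  hand=[1,1,1,1,1],
)

```text
clock: 9.1
position: [526.1, -49.3, 12.5]
ee_rot: [0.971, 0.238, 0.0, 0.0]
contact_force: [1.0, 0.9, -0.8]
gripper_width: -0.2
grasp_force: 0.0
```

Run:
```python
from h import *
s=pose();d=s['position'][:2]-np.array([487,-104])
R=Ro.from_quat(s['ee_rot']).as_matrix();print('tool frame along,right',d@R[:2,0],d@R[:2,1])
p=eyes.get_image('side');save('s4',cv2.resize(p['frame'][170:290,240:380],None,fx=4,fy=4,interpolation=cv2.INTER_CUBIC))
```

```text
t 9.1 p [526.1 -49.3  12.5] xyaw 27.6 z [ 0.001  0.    -1.   ] F [ 1.   0.9 -0.8] w -0.2
tool frame along,right 59.98084894442476 -30.325099884060506
```

View pics/s4.png

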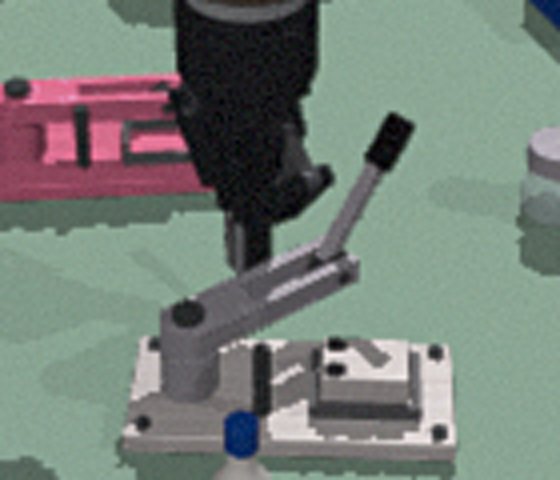

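The strap has swung with the fingers: its end is now at (350,265) and the tip is behind it. Continuing the arc.

Call:
apply_moves(
  delta_rot=[
    [0,0,0.75],
    [0,0,0.75],
    [0,0,0.75],
    [0,0,0.75],
    [0,0,0.75],
    [0,0,0.75],
    [0,0,0.75],
    [0,0,0],
  ],
  xyz=[
    [0.09,0.185,0],
    [0.09,0.185,0],
    [0.09,0.185,0],
    [0.09,0.185,0],
    [0.09,0.185,0],
    [0.09,0.185,0],
    [0.09,0.185,0],
    [0,0,0],
  ],
  hand=[1,1,1,1,1,1,1,1],
)

```text
clock: 9.82
position: [548.8, -76.5, 12.4]
ee_rot: [0.999, -0.033, 0.001, -0.0]
contact_force: [-0.6, -0.8, 0.3]
gripper_width: -0.0
grasp_force: 0.0
```

```bash
cat > m.py <<'E'
from h import *
s=pose();d=s['position'][:2]-np.array([487,-104]);a=np.radians(-10.6);x=np.array([np.cos(a),np.sin(a)]);y=np.array([-x[1],x[0]]);print('fixture x,y',d@x,d@y)
p=eyes.get_image('side');W=cloud(p);D=W[...,:2]-[487,-104];m=(p['range_z']>0)&(W[...,2]>54)&(W[...,2]<60)
fx,fy=D@x,D@y
for lo in (25,45,65,80,92):
    k=m&(fx>lo)&(fx<lo+15)&(abs(fy)<60)
    print(lo,k.sum(),np.percentile(fy[k],[2,50,98]).round(1) if k.any() else '')
E
python3 m.py
```

```text
t 9.82 p [548.8 -76.5  12.4] xyaw -3.8 z [ 0.001  0.    -1.   ] F [-0.6 -0.8  0.3] w -0.0
fixture x,y 55.73580074276898 38.379325250491206
25 74 [-23.4  -0.8  18.7]
45 55 [-11.2  14.5  30.5]
65 48 [-5.8  3.4 28.4]
80 50 [-3.   9.2 28.2]
92 36 [-2.6  7.  19. ]
```

Call:
apply_moves(
  delta_rot=[
    [0,0,0.57],
    [0,0,0.57],
    [0,0,0],
  ],
  xyz=[
    [0.06,0.14,0],
    [0.06,0.14,0],
    [0,0,0],
  ],
  hand=[1,1,1],
)

```text
clock: 10.12
position: [550.9, -83.5, 12.4]
ee_rot: [0.996, -0.092, 0.001, -0.0]
contact_force: [0.4, 0.2, -0.5]
gripper_width: -0.0
grasp_force: 0.3
```

Call:
apply_moves(
  delta_rot=[
    [0,0,0],
    [0,0,0],
  ],
  xyz=[
    [0,0.08,0],
    [0,0,0],
  ],
  hand=[1,1],
)

```text
clock: 10.28
position: [550.7, -85.4, 12.4]
ee_rot: [0.996, -0.091, 0.001, -0.0]
contact_force: [1.4, 1.2, -0.8]
gripper_width: -0.3
grasp_force: 0.8
```

Call:
apply_moves(
  delta_rot=[
    [0,0,0],
    [0,0,0],
  ],
  xyz=[
    [0,0.08,0],
    [0,0,0],
  ],
  hand=[1,1],
)

```text
clock: 10.45
position: [550.4, -87.4, 12.5]
ee_rot: [0.996, -0.092, 0.001, -0.0]
contact_force: [1.9, 1.8, -0.3]
gripper_width: 0.0
grasp_force: 1.1
```

```bash
python3 m.py
```

```text
t 10.45 p [550.4 -87.4  12.5] xyaw -10.6 z [ 0.001  0.    -1.   ] F [ 1.9  1.8 -0.3] w 0.0
fixture x,y 59.30346342302285 27.94087682827234
25 73 [-23.4  -5.8  11.4]
45 50 [-26.    6.7  21.5]
65 48 [-18.2   5.1  23.9]
80 54 [-17.1  -5.6  14.4]
92 45 [-16.9  -7.5  12.6]
```

Call:
apply_moves(
  delta_rot=[
    [0,0,0],
    [0,0,0],
  ],
  xyz=[
    [0,0.08,0],
    [0,0,0],
  ],
  hand=[1,1],
)

```text
clock: 10.67
position: [550.5, -88.8, 12.5]
ee_rot: [0.996, -0.093, 0.001, -0.001]
contact_force: [2.0, 5.2, 0.5]
gripper_width: 0.0
grasp_force: 2.9
```

Call:
apply_moves(
  delta_rot=[
    [0,0,0],
    [0,0,0],
  ],
  xyz=[
    [0,0.08,0],
    [0,0,0],
  ],
  hand=[1,1],
)

```text
clock: 10.83
position: [550.5, -89.1, 12.5]
ee_rot: [0.996, -0.093, 0.002, -0.002]
contact_force: [3.3, 12.9, 1.1]
gripper_width: 0.1
grasp_force: 6.3
```

```bash
python3 m.py
```

```text
t 10.83 p [550.5 -89.1  12.5] xyaw -10.7 z [ 0.004  0.003 -1.   ] F [ 3.3 12.9  1.1] w 0.1
fixture x,y 59.68901470836366 26.36652475310308
25 74 [-24.3  -5.5  10.4]
45 53 [-19.8   5.2  19.3]
65 54 [-18.6   3.9  21. ]
80 49 [-19.8 -10.5  10.3]
92 44 [-20.5 -10.7  10.1]
```

The tool stalled at the stop with 13 N, so the strap is closed. I'll back off, rise and measure the lever.

Call:
apply_moves(
  delta_rot=[
    [0,0,0],
    [0,0,0],
    [0,0,0],
    [0,0,0],
    [0,0,0],
    [0,0,0],
    [0,0,0],
    [0,0,0],
    [0,0,0],
  ],
  xyz=[
    [0,-0.5,0],
    [0,-0.5,0],
    [0,0,-0.8],
    [0,0,-0.8],
    [0,0,-0.8],
    [0,0,-0.8],
    [0,0,-0.8],
    [0,0,-0.8],
    [0,0,0],
  ],
  hand=[1,1,1,1,1,1,1,1,1],
)

```text
clock: 11.63
position: [555.5, -66.8, 136.3]
ee_rot: [0.996, -0.092, 0.003, 0.0]
contact_force: [1.3, 0.5, 0.1]
gripper_width: 0.1
grasp_force: 0.0
```

```bash
cat > l.py <<'E'
from h import *
import sys
s=pose();O=np.array([487,-104]);a=np.radians(-10.6);x=np.array([np.cos(a),np.sin(a)]);y=np.array([-x[1],x[0]])
d=s['position'][:2]-O;print('tcp fixture',d@x,d@y)
for n in ['side','wrist']:
    p=eyes.get_image(n);W=cloud(p) if n=='side' else wcloud(p,s)
    F=np.stack([(W[...,:2]-O)@x,(W[...,:2]-O)@y,W[...,2]],-1)
    v=p['frame'].astype(int).max(-1)
    base=(p['range_z']>0)&(abs(F[...,1])<32)
    for nm,m in [('strap',base&(abs(F[...,2]-57)<4)&(F[...,0]>25)&(F[...,0]<90)),('lever',base&(F[...,2]>66)&(F[...,2]<140)&(F[...,0]>90)&(F[...,0]<200)),('grip',base&(F[...,2]>48)&(v<60)&(F[...,2]<140)&(F[...,0]>125)&(F[...,0]<200))]:
        P=F[m]
        if len(P)>4: print(n,nm,len(P),'min',np.percentile(P,3,0).round(1),'med',np.median(P,0).round(1),'max',np.percentile(P,97,0).round(1))
    if n==sys.argv[1]: save(sys.argv[2],cv2.resize(p['frame'][170:290,240:380],None,fx=4,fy=4) if n=='side' else p['frame'])
E
python3 l.py wrist w5
```

```text
t 11.63 p [555.5 -66.8 136.3] xyaw -10.6 z [ 0.006 -0.001 -1.   ] F [1.3 0.5 0.1] w 0.1
tcp fixture 60.504620697012506 49.12746549765983
side strap 257 min [ 26.4 -24.9  53.2] med [52.2 -9.5 56.2] max [86.5 11.9 58.3]
side lever 202 min [102.8 -12.4  69.2] med [130.2  -7.4 105.1] max [149.6   2.4 127. ]
side grip 90 min [130.  -13.  103.5] med [139.5  -9.1 116.8] max [149.1   2.  127.6]
wrist strap 1363 min [ 26.8 -22.6  54.1] med [49.5 -6.3 60.2] max [87.9 13.2 60.9]
wrist lever 1961 min [101.4  -9.1  70.8] med [137.5  -0.5 119.1] max [152.8   7.1 131.8]
wrist grip 1196 min [130.7  -8.9 111.4] med [142.6  -0.6 126.3] max [152.3   7.  132. ]
```

View pics/w5.png

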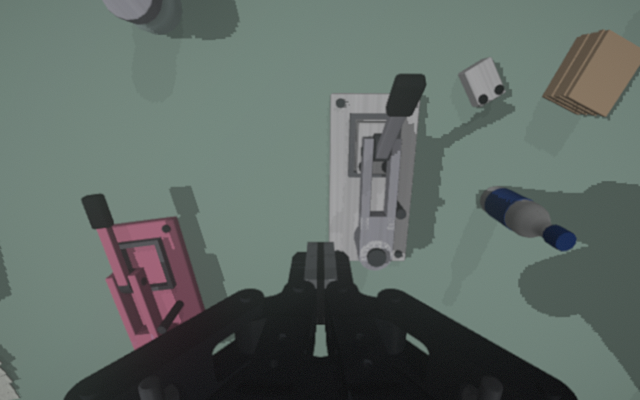

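The wrist view shows the strap against the pin at (400,212), running over the nest, with the raised grip at (407,95). Lever angle comes to about 0.94 rad and its centre line to about y = -2. I'll move above and inboard of the grip, then push down along its arc.

Call:
apply_moves(
  delta_rot=[
    [0,0,0],
    [0,0,0],
    [0,0,0],
    [0,0,0],
    [0,0,0],
    [0,0,0],
  ],
  xyz=[
    [0.7,0.68,0],
    [0.7,0.68,0],
    [0.7,0.68,0],
    [0,0,0.95],
    [0,0,0.95],
    [0,0,0],
  ],
  hand=[1,1,1,1,1,1],
)

```text
clock: 12.23
position: [590.5, -126.7, 77.8]
ee_rot: [0.996, -0.094, -0.007, 0.0]
contact_force: [-1.4, 0.1, -0.0]
gripper_width: 0.1
grasp_force: 0.0
```

```bash
python3 l.py side s6
```

```text
t 12.23 p [ 590.5 -126.7   77.8] xyaw -10.8 z [-0.014  0.001 -1.   ] F [-1.4  0.1 -0. ] w 0.1
tcp fixture 105.94672066520629 -3.254977265105097
side strap 257 min [ 26.3 -23.6  53.4] med [52.9 -9.4 56.3] max [86.6 11.8 58.6]
side lever 326 min [ 97.  -18.3  69.4] med [116.6  -9.3 116.3] max [149.2   1.2 138.3]
side grip 91 min [129.4 -13.2 104.1] med [139.3  -9.6 116.7] max [149.2   1.4 127.7]
wrist strap 243 min [ 79.8 -17.4  53.5] med [86.   6.2 55.8] max [89.7 12.7 57. ]
wrist lever 3004 min [109.5 -15.   80.8] med [118.4  -2.8 124.7] max [150.    8.4 138.8]
wrist grip 1246 min [129.1 -10.3 107.8] med [144.6  -2.7 123.8] max [150.4   5.2 126.8]
```

View pics/s6.png

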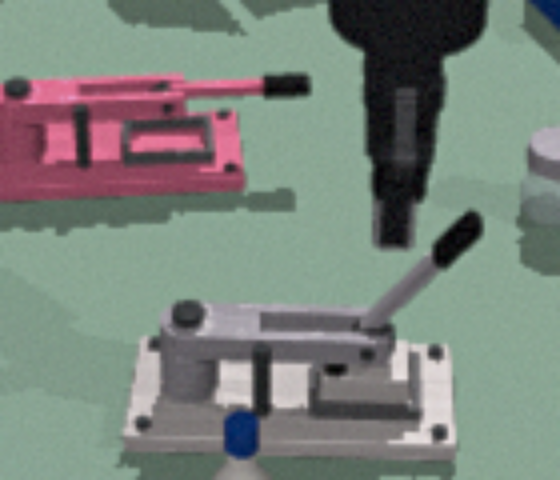

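The side view shows the strap over the housing and the fingertip at (395,240), above and inboard of the raised grip at (458,240). Starting the arc push.

Call:
apply_moves(
  delta_rot=[
    [0,0,0],
    [0,0,0],
    [0,0,0],
    [0,0,0],
    [0,0,0],
    [0,0,0],
    [0,0,0],
  ],
  xyz=[
    [0,0,0],
    [0.2,0.0,0.14],
    [0.2,0.0,0.14],
    [0.3,0,0.22],
    [0.3,0,0.22],
    [0,0,0],
    [0,0,0],
  ],
  hand=[1,1,1,1,1,1,1],
)

```text
clock: 12.92
position: [620.5, -131.4, 65.8]
ee_rot: [0.996, -0.093, -0.001, 0.0]
contact_force: [0.6, -0.3, 0.2]
gripper_width: -0.2
grasp_force: 0.0
```

```bash
python3 l.py none 0
```

```text
t 12.92 p [ 620.5 -131.4   65.8] xyaw -10.7 z [-0.001  0.    -1.   ] F [ 0.6 -0.3  0.2] w -0.2
tcp fixture 136.30031788890275 -2.3721578210368826
side strap 244 min [ 26.9 -22.7  53.5] med [53.6 -8.4 56.3] max [86.5 12.5 58.4]
side lever 343 min [111.1 -17.2  68.2] med [137.5  -8.8 103.5] max [166.5   1.6 128.6]
side grip 165 min [130.8 -17.7  92.6] med [144.9 -12.4 109.2] max [166.5   0.9 131.7]
wrist strap 205 min [28.3 -6.7 53.6] med [35.9 -2.8 58.2] max [40.1  1.7 59.4]
wrist lever 3896 min [133.4 -14.  100.3] med [147.8  -2.3 113.8] max [169.5   9.2 137.9]
wrist grip 2908 min [132.3 -14.2 100.3] med [148.   -2.3 112.2] max [169.8   9.5 138. ]
```

Call:
apply_moves(
  delta_rot=[
    [0,0,0],
    [0,0,0],
    [0,0,0],
    [0,0,0],
    [0,0,0],
    [0,0,0],
    [0,0,0],
  ],
  xyz=[
    [0.25,0,0.2],
    [0.25,0,0.25],
    [0.2,0,0.35],
    [0.15,0,0.35],
    [0.08,0,0.2],
    [0,0,0],
    [0,0,0],
  ],
  hand=[1,1,1,1,1,1,1],
)

```text
clock: 13.6
position: [644.5, -135.8, 32.3]
ee_rot: [0.996, -0.093, 0.001, 0.0]
contact_force: [-0.2, -0.2, -0.2]
gripper_width: 0.2
grasp_force: 0.0
```

Call:
apply_moves(
  delta_rot=[
    [0,0,0],
    [0,0,0],
    [0,0,0],
  ],
  xyz=[
    [0,0,0.15],
    [0,0,0],
    [0,0,0],
  ],
  hand=[1,1,1],
)

```text
clock: 13.85
position: [644.0, -135.6, 29.5]
ee_rot: [0.996, -0.093, 0.001, -0.0]
contact_force: [0.5, -0.6, 0.7]
gripper_width: 0.0
grasp_force: 0.3
```

```bash
python3 l.py none 0
```

```text
t 13.85 p [ 644.  -135.6   29.5] xyaw -10.6 z [ 0.002 -0.    -1.   ] F [ 0.5 -0.6  0.7] w 0.0
tcp fixture 160.1727291491431 -2.1980958985477805
side strap 250 min [ 26.9 -23.3  53.3] med [53.  -9.1 56.3] max [87.5 12.3 58.6]
side lever 174 min [143.9 -28.   69.4] med [155.9 -15.1  89.5] max [173.9   3.4 137.4]
side grip 203 min [146.  -20.3  55. ] med [163.3 -14.   78.7] max [185.   -0.5 137. ]
wrist strap 6 min [89.  -4.3 55.7] med [89.5 -1.7 56.2] max [89.9  0.3 56.6]
wrist lever 14543 min [152.7 -30.4  77.5] med [171.7   0.8 119.8] max [177.9  31.2 138.5]
wrist grip 14810 min [152.8 -30.3  63.1] med [172.2   0.4 119.6] max [184.4  31.1 138.5]
```

Call:
apply_moves(
  delta_rot=[
    [0,0,0],
    [0,0,0],
    [0,0,0],
  ],
  xyz=[
    [0,0,0.12],
    [0,0,0],
    [0,0,0],
  ],
  hand=[1,1,1],
)

```text
clock: 14.2
position: [644.1, -135.7, 26.9]
ee_rot: [0.996, -0.093, 0.001, 0.0]
contact_force: [0.8, -0.7, 2.8]
gripper_width: 0.1
grasp_force: 1.7
```

Call:
apply_moves(
  delta_rot=[
    [0,0,0],
    [0,0,0],
    [0,0,0],
  ],
  xyz=[
    [0,0,0.12],
    [0,0,0],
    [0,0,0],
  ],
  hand=[1,1,1],
)

```text
clock: 14.45
position: [644.2, -135.7, 25.5]
ee_rot: [0.996, -0.092, 0.001, 0.0]
contact_force: [-2.2, 1.3, 10.8]
gripper_width: 0.2
grasp_force: 5.2
```

Call:
apply_moves(
  delta_rot=[
    [0,0,0],
    [0,0,0],
    [0,0,0],
  ],
  xyz=[
    [0,0,0.08],
    [0,0,0],
    [0,0,0],
  ],
  hand=[1,1,1],
)

```text
clock: 14.7
position: [644.3, -135.8, 25.3]
ee_rot: [0.996, -0.092, 0.002, 0.0]
contact_force: [-4.5, 2.2, 17.6]
gripper_width: 0.1
grasp_force: 8.8
```

Call:
apply_moves(
  delta_rot=[
    [0,0,0],
    [0,0,0],
    [0,0,0],
  ],
  xyz=[
    [0,0,0.08],
    [0,0,0],
    [0,0,0],
  ],
  hand=[1,1,1],
)

```text
clock: 14.95
position: [644.4, -135.8, 25.0]
ee_rot: [0.996, -0.092, 0.002, 0.001]
contact_force: [-8.0, 2.8, 25.1]
gripper_width: 0.0
grasp_force: 12.3
```

Call:
apply_moves(
  delta_rot=[
    [0,0,0],
    [0,0,0],
    [0,0,0],
    [0,0,0],
    [0,0,0],
    [0,0,0],
    [0,0,0],
    [0,0,0],
    [0,0,0],
  ],
  xyz=[
    [0,0,-0.4],
    [0,0,-0.8],
    [0,0,-0.8],
    [0,0,-0.8],
    [0,-0.7,-0.8],
    [-0.8,-0.7,-0.8],
    [-0.8,-0.7,0],
    [-0.8,-0.5,0],
    [0,0,0],
  ],
  hand=[1,1,1,1,1,1,1,1,1],
)

```text
clock: 15.7
position: [592.7, -58.4, 128.9]
ee_rot: [0.996, -0.092, -0.002, -0.001]
contact_force: [-1.4, -0.4, -0.7]
gripper_width: -0.0
grasp_force: 0.0
```

```bash
python3 l.py side s7
python3 - <<'E'
from h import *
p=eyes.get_image('wrist');a=cv2.imread('pics/s7.png');b=cv2.resize(cv2.cvtColor(p['frame'],cv2.COLOR_RGB2BGR)[:,160:560],(480,480))[:330]
cv2.imwrite('pics/c7.png',np.hstack([a[130:460,:310],b]))
E
```

```text
t 15.7 p [592.7 -58.4 128.9] xyaw -10.5 z [-0.003  0.001 -1.   ] F [-1.4 -0.4 -0.7] w -0.0
tcp fixture 95.53151754903321 64.3150390218831
side strap 248 min [ 26.8 -25.3  53.7] med [53.6 -8.5 56.2] max [88.4 12.2 58.3]
side grip 99 min [160.  -12.8  51.7] med [173.   -7.8  57. ] max [187.3   2.4  59.7]
wrist strap 1727 min [ 26.4 -20.4  53.9] med [53.7 -3.5 58.3] max [88.5 13.8 59.7]
wrist grip 886 min [158.6  -8.5  57.1] med [172.8  -0.4  59.1] max [186.    7.3  60.6]
```

View pics/c7.png

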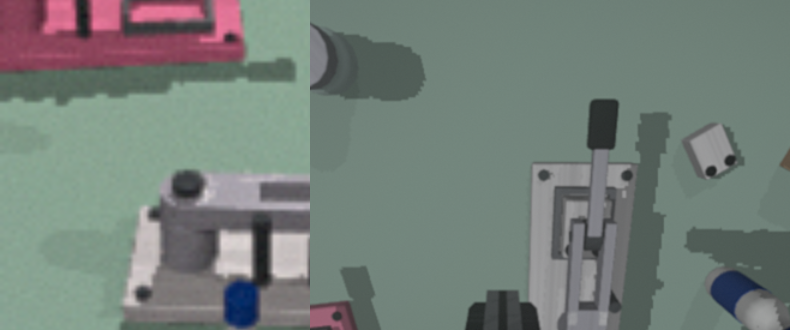

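The pictures show the lever level, pointing outward along the strap over the housing. The grip measures x = 173, z = 57–59, against 173 and 58 expected. The fingers are clear, so I'll hand in after a slope check.

Run:
```python
from h import *
s=pose();O=np.array([487,-104]);a=np.radians(-10.6);x=np.array([np.cos(a),np.sin(a)]);y=np.array([-x[1],x[0]])
p=eyes.get_image('wrist');W=wcloud(p,s);X=(W[...,:2]-O)@x;Y=(W[...,:2]-O)@y
m=(p['range_z']>0)&(X>161)&(X<186)&(abs(Y)<6)&(W[...,2]>50)&(W[...,2]<70)
k=np.polyfit(X[m],W[...,2][m],1)[0];print('lever slope',k)
g=(X>25)&(X<100)&(abs(Y)<30)&(abs(W[...,2]-58)<4);r=cv2.minAreaRect(np.c_[X[g],Y[g]].astype(np.float32));print('strap rect',r)
if abs(k)<0.08: print(arm.job_done())
```

```text
t 15.85 p [596.1 -60.6 128.8] xyaw -10.6 z [-0.001 -0.    -1.   ] F [-0.8 -0.8 -0.3] w -0.2
lever slope -0.0022850807393296883
strap rect ((62.47003936767578, -6.429161071777344), (75.02631378173828, 39.97266387939453), 0.25434720516204834)
the job is handed in; nothing more can be done
None
```

The strap was pushed round to its stop first (stalled there at 13 N), then the cam lever was pushed fully down to level over the housing. The job was handed in at about 16 s with the gripper clear of everything.

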